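# Turn the boxed chocolate tablet face up in its display case

## Task

The boxed chocolate tablet in the display case is lying on its face. Open the case's lid right back to its stop, then push the tablet along the case floor so that it rides up and leans on the slanted backrest, and tip it from there back down onto the case floor, so that it ends lying flat with its embossed face up. Leave the lid fully open, let go of everything, and do not disturb the jars, tins and bottles round about.

Things in the scene. Friction and masses are not known exactly. Their poses are not given: they have to be found in the camera images.
- case: Wooden display case fixed to the counter. Origin: centre of its underside; own x points across it to the lid's hinge, own y lengthwise to the backrest. Outside 160 (x) x 245 (y) mm, inside 150 x 235, walls 5 mm thick. Floor top 8 mm above the counter; four walls rise 45 mm above the floor (top 53 mm above the counter). It yaws up to 0.45 rad.
- backrest_foot (a point): Middle of the line where the backrest meets the case floor (case y = +80 mm), on the floor; axes as case. The backrest is a smooth rigid plane (waxed, friction about 0.3; elsewhere about 0.6) over the case's full width, rising at 50 degrees from the floor up to backrest_top.
- backrest_top (a point): Middle of the backrest's upper edge, flush with the top of the +y end wall (case y = +117.5 mm, 45 mm above the case floor). Behind that 5 mm wall is open air, so the end of a leaning tablet stands out above and can be reached from behind.
- lid (a joint): Lid hinge angle in rad: 0 = shut, grows as the lid opens, 1.9 = against its stop, leaning back past upright. The hinge is stiff (about 0.4 N m of friction, against at most 0.25 N m from the lid's weight), so the lid stays where it is left. It begins anywhere from shut to 0.5.
- lid_hinge (a point): Point on the hinge axis at the middle of the lid, 80 mm from the case centre along case +x and 54 mm above the counter; the axis runs along case y. Axes turn with the lid: x points from the free edge to the hinge.
- lid_pull (a point): Centre of the lid's steel pull: a crossbar 14 mm thick, 26 mm long, along case y, on a 10 mm stem. It is 144 mm from the hinge axis along the lid, 30 mm above the lid's top and 36 mm above its underside, where the axis lies. Pinched on its two ends it can turn between the fingers as the lid swings. The lid: 6 mm clear panel, wooden rim, 160 x 245 mm, edge 16 mm beyond the pull.
- tablet: Boxed chocolate tablet: rigid dark-brown carton 88 (own x) x 96 (own y) x 12 (own z) mm, 110 to 200 g, too wide to grasp. Face with 3 x 4 embossed squares on own -z; plain back with paper strip on +z. Origin: centre of the face. Starts face down, +y edge towards the backrest, up to 0.16 rad askew, 38 mm or more of free floor at its other end. Face up when own z points down.
- tablet_center (a point): Centre of the carton, 6 mm from either face; axes as tablet.
- jar_a: Bystander: jar of spread, 64 mm diameter, 74 mm tall, white lid; origin at the centre of its underside
- jar_b: Bystander: jar of spread, 64 mm diameter, 74 mm tall, white lid; origin at the centre of its underside
- tin_a: Bystander: small round tin, 54 mm diameter, 40 mm tall; origin at the centre of its underside
- tin_b: Bystander: small round tin, 54 mm diameter, 40 mm tall; origin at the centre of its underside
- tin_c: Bystander: small round tin, 54 mm diameter, 40 mm tall; origin at the centre of its underside
- bottle_a: Bystander: slim bottle, 42 mm diameter, 193 mm tall; origin at the centre of its underside
- bottle_b: Bystander: slim bottle, 42 mm diameter, 193 mm tall; origin at the centre of its underside

How it is judged:
By the outcome, as a careful person would: the job done as asked, in the order asked, and still so for the second after the job is handed in, with the robot touching nothing.
It also fails if it takes over 64 s, if anything falls off the work surface, if the arm or the gripper's body presses on something with over 40 N, if the wrist force passes 120 N, or if a joint passes its speed limit or range.

## Robot

A 7-joint arm with a two-finger parallel gripper is mounted at the origin on the work surface. World frame = base frame: x ahead of the robot, y to its left, z up, the work surface at z = 0. Lengths are in mm, angles in rad, forces in N, time in s.
With the tool pointing down it reaches from about 400 to 875 mm from the base axis. Payload 4.4 kg.
Tool frame: the origin (TCP) lies midway between the tips of the shut fingers; the grasp point (between the pads) lies 19 mm behind it; z points along the fingers, y is the line along which they close (so a half turn about z gives the same grasp; the last joint's range is limited). The gripper opens to 85 mm and grips with 20 to 120 N. Pads are 22 mm wide; open, the fingers measure 114 mm over their backs; the gripper's body (76 mm by 85 mm) begins 54 mm behind the grasp point. The pads swing forward as they close: fully open they stand 13 mm farther back than shut.
Start: joints at [-1.334, 0.628, 0.038, 1.517, -0.027, 0.996, -0.02], TCP at [193.802, 620.45, 231.313] pointing down, gripper open.
Joint ranges: [-3.06, 3.06], [-0.37, 2.12], [-1.25, 1.32], [0.18, 2.47], [-1.1, 4.24], [0.23, 1.98], [-2.94, 2.94]. Speed limits (rad/s): [2.57, 2.57, 3.14, 3.14, 3.14, 3.14, 3.14].

## Interface

Orientations are given as [roll, pitch, yaw] about the fixed x, y, z axes, in that order (R = Rz(yaw) Ry(pitch) Rx(roll)).
In Python, from cell import ctrl, get_image, get_calibration gives the robot as it stands.
- The arm moves only by the shell command python3 -m creep 'ROWS'. ROWS is JSON, a list of rows, each an object of numbers: "dx", "dy", "dz": the shift along the world's x, y, z normalised to -1 to 1, where 1 is 0.4 m; "rx", "ry", "rz": the turn, a rotation vector about the world's x, y, z normalised to -1 to 1, where 1 is 2 pi rad; "grip": the closure, from -1 (fully open) to 1 (shut). A call has exactly 5 rows; each row is the pose to reach, as a shift and turn from the pose commanded when the call began, turning the shorter way round; what a row does not reach only later rows make up. A row lasts 1/8 s, in which the tool goes at most 62.5 mm and 10.7 degrees, less where a joint would pass 70% of its speed; a pose out of reach is approached as far as the arm can. A call with a number of a shift or a turn outside -1 to 1 is refused whole. A call with a gripper value outside its range is refused whole. The fingers move at their own pace and stop on an object; the grip force is fixed at half the most. Time passes only in rows, so rows that repeat a pose let the fingers close, or fill a call up. It gives the time, the measured TCP pose, the force, the opening and the grip force at its end, in the units of the state.
- ctrl.read_state(): the state, without advancing time (a new reading comes with each control period).
- get_image(name): name is "side" or "top" or "wrist"; returns the picture (384x512x3 uint8, red, green, blue); there is no depth.
- get_calibration(name): a dict with "mtx" (3x3 intrinsics, pixels), "distortion" ([k1, k2, p1, p2, k3] as OpenCV has them; the pictures are not rectified), "world_from_camera" (4x4, takes a point from camera to world coordinates). Camera axes: x right, y down, z forward; pixel columns grow to the right and rows downward; lengths in mm; the calibration is good to about 2 mm. A picture is of the moment at which its call begins: read the wrist's pose just before it. get_calibration takes no time and is no camera call; for the wrist camera it gives the pose at the moment of the call.
- ctrl.finish_job(): hands the job in; it is judged then, once.
The state is a dict: "clock": time; "qpos": joint angles; "qd": joint speeds; "tau": joint torques, N m; "eef_pos": TCP position; "tool_rot": TCP orientation; "force": force on the tool from outside, world axes, zero at the start; "torque": the same for the moment, N m; "width": finger opening in mm; "gripper_force": force on a finger pad.
Only numpy, scipy, OpenCV 4.12 (cv2) and the standard library are available. Lean on these libraries where they do the work, as an engineer would, in place of code of your own. Each camera call takes 0.05 s, during which the arm holds its last target. There are 200 camera calls.

## Working session

There is one attempt and no reset: what is moved stays moved. The work goes in short steps, Python scripts to look and compute and a shell command to move; the robot and the scene stay as the last step left them, time stands still between calls to the robot, and variables do not carry over. Pictures are saved under pics/ and viewed, at most 10 in all, crops included, and the job is handed in when it is done.

```bash
mkdir -p pics; ls; python3 - <<'E'
from cell import ctrl,get_image,get_calibration
import cv2,numpy as np
ims=[]
for n in("top","side"):
    im=get_image(n); cv2.imwrite(f"pics/{n}0.png",im[:,:,::-1])
    c=get_calibration(n); print(n,np.round(c["mtx"],1).tolist(),np.round(c["distortion"],3),np.round(c["world_from_camera"],3).tolist())
s=ctrl.read_state(); print(s)
E
```

```text
pics
top [[388.3, 0.0, 251.7], [0.0, 388.3, 191.1], [0.0, 0.0, 1.0]] [-0.101  0.     0.     0.     0.   ] [[-0.027, -0.991, 0.133, 481.006], [-0.999, 0.031, 0.026, 30.813], [-0.03, -0.132, -0.991, 957.648], [0.0, 0.0, 0.0, 1.0]]
side [[395.3, 0.0, 258.1], [0.0, 395.3, 191.0], [0.0, 0.0, 1.0]] [-0.055  0.     0.     0.     0.   ] [[0.964, -0.128, 0.234, 341.135], [-0.266, -0.54, 0.799, -713.337], [0.024, -0.832, -0.554, 623.088], [0.0, 0.0, 0.0, 1.0]]
{'clock': 0.1, 'qpos': array([-1.3338186 ,  0.62927868,  0.03843147,  1.51827802, -0.02699339,
        0.99627578, -0.01999078]), 'qd': array([-0.00042602, -0.00078311, -0.00104142, -0.00234551,  0.0001158 ,
       -0.00043551, -0.00036757]), 'tau': array([ 3.02986329e-03, -5.64522350e+01,  1.23046875e+00, -1.93969023e+01,
        1.12983951e-02,  5.41067348e-03,  7.67793466e-06]), 'eef_pos': array([193.61070346, 619.90871293, 230.46135238]), 'tool_rot': array([-3.13987047e+00,  1.65117807e-05,  2.83883828e+00]), 'force': array([ 0.08261826, -0.09436041, -0.56022761]), 'torque': array([ 0.02374526,  0.01733183, -0.01976315]), 'gripper_force': 0.0, 'width': 85.35629621003743}
```

View pics/top0.png

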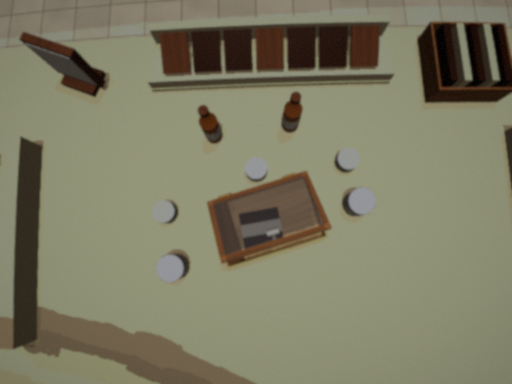

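View pics/side0.png

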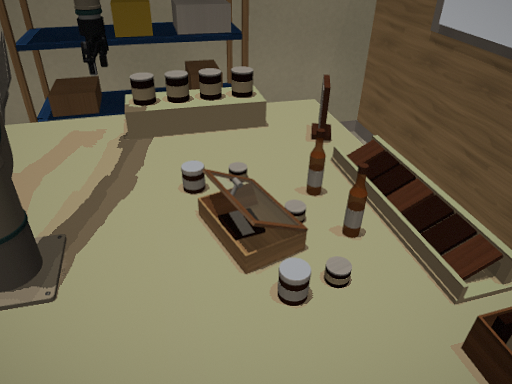

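```bash
python3 - <<'E'
import cv2
t=cv2.imread("pics/top0.png")[160:280,140:390]; s=cv2.imread("pics/side0.png")[150:310,170:370]
cv2.imwrite("pics/tc.png",cv2.convertScaleAbs(cv2.resize(t,None,fx=3.2,fy=3.2,interpolation=2),alpha=1.5)); cv2.imwrite("pics/sc.png",cv2.convertScaleAbs(cv2.resize(s,None,fx=3.7,fy=3.7,interpolation=2),alpha=1.5))
E
```

```text
(no output)
```

View pics/tc.png

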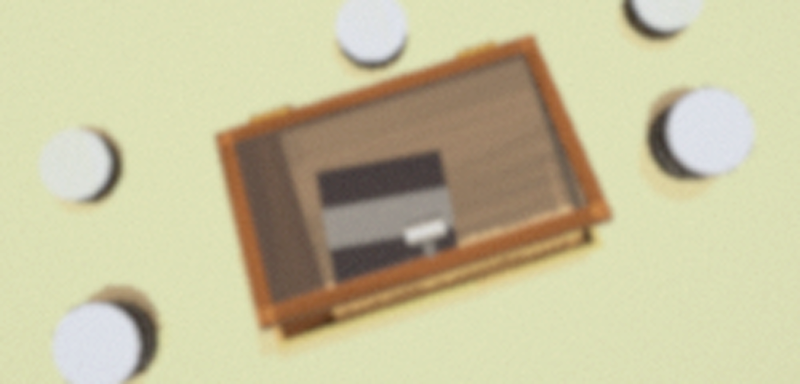

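View pics/sc.png

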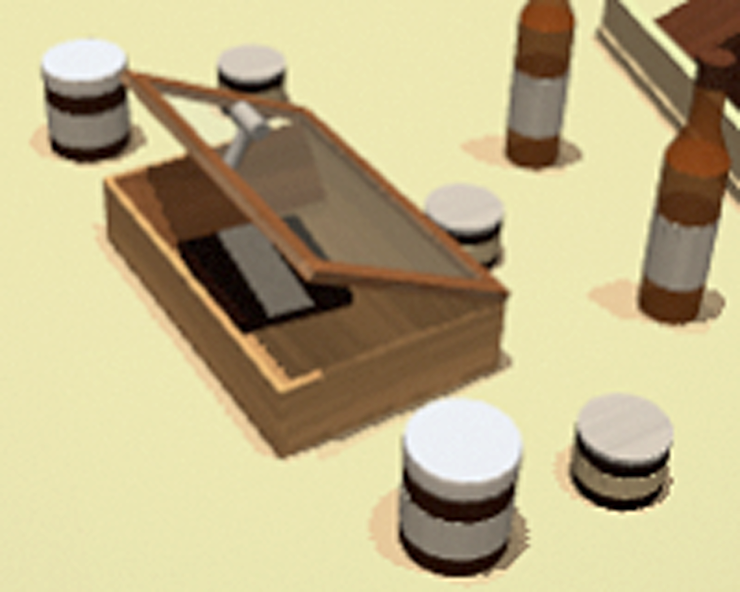

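```bash
cat > h.py <<'E'
import numpy as np,cv2
from cell import ctrl,get_image,get_calibration
def ray(n,uv,c=None):
    c=c or get_calibration(n)
    p=cv2.undistortPoints(np.array(uv,float).reshape(-1,1,2),np.array(c["mtx"]),np.array(c["distortion"])).reshape(-1,2)
    T=np.array(c["world_from_camera"]); d=np.c_[p,np.ones(len(p))]@T[:3,:3].T
    return T[:3,3],d/np.linalg.norm(d,axis=1)[:,None]
def plane(n,uv,z):
    o,d=ray(n,uv); return o+d*((z-o[2])/d[:,2:3])
def tri(u1,u2,a="top",b="side"):
    o1,d1=ray(a,u1);o2,d2=ray(b,u2);out=[]
    for x,y in zip(d1,d2):
        t=np.linalg.lstsq(np.c_[x,-y],o2-o1,rcond=None)[0]
        p,q=o1+t[0]*x,o2+t[1]*y; out.append(np.r_[(p+q)/2,np.linalg.norm(p-q)])
    return np.array(out)
tc=lambda a:(np.array(a,float)+.5)/3.2-.5+[140,160]
sc=lambda a:(np.array(a,float)+.5)/3.7-.5+[170,150]
E
python3 - <<'E'
from h import *
np.set_printoptions(suppress=True,precision=1)
T=tc([(220,135),(533,40),(263,325),(608,217),(426,232)]); S=sc([(303,108),(505,292),(130,75),(313,275),(246,118)])
print("hinge+y,hinge-y,free+y,free-y,pull\n",tri(T,S))
print("side wall tops (-x-y),(-x+y) z53",plane("side",sc([(283,388),(107,180)]),53))
print("bottoms (-x-y),(+x-y) z0",plane("side",sc([(283,457),(500,365)]),0))
print("tablet bk corners z20",plane("top",tc([(318,173),(440,152),(332,283)]),20))
print("jar/tin/",plane("top",tc([(80,165),(98,345),(372,30),(710,132),(663,0)]),60))
print("bottle tops (by side base)",plane("side",sc([(535,160),(672,318)]),0))
E
```

```text
hinge+y,hinge-y,free+y,free-y,pull
 [[ 578.1  156.    61.9    1.9]
 [ 643.3  -74.9   60.1    2.1]
 [ 446.4  119.4  128.5    4. ]
 [ 510.4 -111.7  126.8    2.5]
 [ 502.3   10.7  153.7    0.2]]
side wall tops (-x-y),(-x+y) z53 [[ 494.  -117.6   53. ]
 [ 427.5  110.8   53. ]]
bottoms (-x-y),(+x-y) z0 [[ 493.9 -119.4    0. ]
 [ 647.   -74.9    0. ]]
tablet bk corners z20 [[552.5  87.5  20. ]
 [565.7  -5.2  20. ]
 [469.6  79.   20. ]]
jar/tin/ [[ 560.1  259.7   60. ]
 [ 429.6  246.9   60. ]
 [ 653.4   43.    60. ]
 [ 570.6 -200.4   60. ]
 [ 669.3 -171.9   60. ]]
bottle tops (by side base) [[757.7 138.2   0. ]
 [775.4 -59.4   0. ]]
```

```bash
python3 -m creep '[{"dx":0.06,"dy":-0.11,"rz":0.02},{"dx":0.13,"dy":-0.255,"rz":0.046},{"dx":0.2,"dy":-0.4,"rz":0.07},{"dx":0.27,"dy":-0.54,"rz":0.0925},{"dx":0.34,"dy":-0.67,"rz":0.0925}]'; python3 -m creep '[{"dx":0.07,"dy":-0.14},{"dx":0.14,"dy":-0.28},{"dx":0.21,"dy":-0.42},{"dx":0.28,"dy":-0.56},{"dx":0.34,"dy":-0.68}]'
```

```text
$[0]: bad value
$[0]: bad value
```

```bash
python3 -m creep '[{"dx":0.06,"dy":-0.11,"dz":0,"rx":0,"ry":0,"rz":0.02,"grip":-1},{"dx":0.13,"dy":-0.255,"dz":0,"rx":0,"ry":0,"rz":0.046,"grip":-1},{"dx":0.2,"dy":-0.4,"dz":0,"rx":0,"ry":0,"rz":0.07,"grip":-1},{"dx":0.27,"dy":-0.54,"dz":0,"rx":0,"ry":0,"rz":0.0925,"grip":-1},{"dx":0.34,"dy":-0.67,"dz":0,"rx":0,"ry":0,"rz":0.0925,"grip":-1}]'
```

```text
clock: 0.72
eef_pos: [330.2, 350.8, 231.2]
tool_rot: [-3.141, -0.0, -2.862]
force: [1.1, 0.4, -0.2]
width: 85.4
gripper_force: 0.0
```

```bash
python3 -m creep '[{"dx":0.07,"dy":-0.135,"dz":0,"rx":0,"ry":0,"rz":0,"grip":-1},{"dx":0.14,"dy":-0.275,"dz":0,"rx":0,"ry":0,"rz":0,"grip":-1},{"dx":0.21,"dy":-0.41,"dz":0,"rx":0,"ry":0,"rz":0,"grip":-1},{"dx":0.28,"dy":-0.55,"dz":0,"rx":0,"ry":0,"rz":0,"grip":-1},{"dx":0.34,"dy":-0.67,"dz":0,"rx":0,"ry":0,"rz":0,"grip":-1}]'
python3 -m creep '[{"dx":0.05,"dy":-0.1,"dz":0,"rx":0,"ry":0,"rz":0,"grip":-1},{"dx":0.094,"dy":-0.185,"dz":0,"rx":0,"ry":0,"rz":0,"grip":-1},{"dx":0.094,"dy":-0.185,"dz":0,"rx":0,"ry":0,"rz":0,"grip":-1},{"dx":0.094,"dy":-0.185,"dz":0,"rx":0,"ry":0,"rz":0,"grip":-1},{"dx":0.094,"dy":-0.185,"dz":0,"rx":0,"ry":0,"rz":0,"grip":-1}]'
python3 - <<'E'
from h import *
im=get_image("wrist"); cv2.imwrite("pics/w1.png",im[:,:,::-1]); s=ctrl.read_state(); print(s["eef_pos"],s["tool_rot"])
# pull by two views: project the expected one
c=get_calibration("wrist");T=np.linalg.inv(np.array(c["world_from_camera"]))
P=np.array([[504,10.2,152.]]);print(cv2.projectPoints(P,cv2.Rodrigues(T[:3,:3])[0],T[:3,3],np.array(c["mtx"]),np.array(c["distortion"]))[0])
E
```

```text
clock: 1.35
eef_pos: [466.2, 82.5, 231.2]
tool_rot: [-3.141, -0.0, -2.864]
force: [0.8, 0.9, -0.6]
width: 85.4
gripper_force: 0.0
clock: 1.98
eef_pos: [502.6, 12.2, 231.2]
tool_rot: [3.141, -0.0, -2.861]
force: [0.1, 0.8, 0.9]
width: 85.6
gripper_force: 0.0
[502.68720641  12.16112259 231.29164675] [ 3.14104879e+00 -3.32684897e-04 -2.86098778e+00]
[[[249.31768382 205.12958225]]]
```

View pics/w1.png

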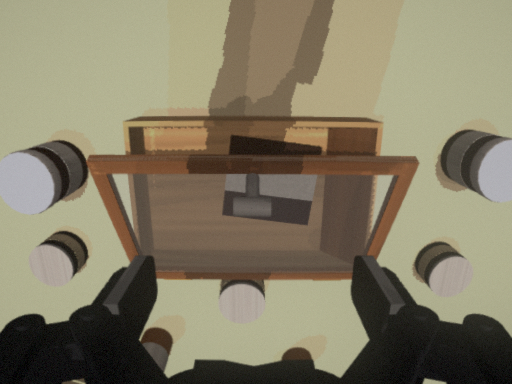

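```bash
python3 -m creep '[{"dx":0.004,"dy":0,"dz":-0.1,"rx":0,"ry":0,"rz":0,"grip":-1},{"dx":0.004,"dy":0,"dz":-0.18,"rx":0,"ry":0,"rz":0,"grip":-0.6},{"dx":0.004,"dy":0,"dz":-0.253,"rx":0,"ry":0,"rz":0,"grip":-0.3},{"dx":0.004,"dy":0,"dz":-0.253,"rx":0,"ry":0,"rz":0,"grip":-0.2},{"dx":0.004,"dy":0,"dz":-0.253,"rx":0,"ry":0,"rz":0,"grip":1}]'
python3 -m creep '[{"dx":0,"dy":0,"dz":0,"rx":0,"ry":0,"rz":0,"grip":1},{"dx":0,"dy":0,"dz":0,"rx":0,"ry":0,"rz":0,"grip":1},{"dx":0,"dy":0,"dz":0,"rx":0,"ry":0,"rz":0,"grip":1},{"dx":0,"dy":0,"dz":0,"rx":0,"ry":0,"rz":0,"grip":1},{"dx":0,"dy":0,"dz":0,"rx":0,"ry":0,"rz":0,"grip":1}]'
```

```text
clock: 2.65
eef_pos: [505.4, 11.4, 131.0]
tool_rot: [-3.141, 0.001, -2.862]
force: [0.4, 0.2, -0.2]
width: 34.3
gripper_force: 0.0
clock: 3.28
eef_pos: [504.3, 11.5, 130.2]
tool_rot: [3.141, -0.001, -2.863]
force: [-3.3, 5.0, 4.2]
width: 24.4
gripper_force: 59.2
```

```bash
python3 - <<'E'
import numpy as np
a=np.linspace(.708,2.165,16)
x=-np.cos(a)*148.4;z=np.sin(a)*148.4
for k in (0,5,10):
  for i in range(k+1,k+6): print(np.round(np.array([.961*(x[i]-x[k]),.275*(x[i]-x[k]),z[i]-z[k]])/400,4))
E
```

```text
[0.0238 0.0068 0.0262]
[0.0499 0.0143 0.0499]
[0.078  0.0223 0.0708]
[0.108  0.0309 0.0888]
[0.1396 0.0399 0.1037]
[0.0328 0.0094 0.0116]
[0.0665 0.019  0.0199]
[0.1008 0.0288 0.0247]
[0.1354 0.0387 0.026 ]
[0.1699 0.0486 0.0239]
[ 0.0342  0.0098 -0.0056]
[ 0.0677  0.0194 -0.0147]
[ 0.1002  0.0287 -0.0271]
[ 0.1314  0.0376 -0.0427]
[ 0.161   0.0461 -0.0614]
```

```bash
python3 -m creep '[{"dx":0.024,"dy":0.007,"dz":0.026,"rx":0,"ry":0,"rz":0,"grip":1},{"dx":0.05,"dy":0.0143,"dz":0.05,"rx":0,"ry":0,"rz":0,"grip":1},{"dx":0.078,"dy":0.0223,"dz":0.071,"rx":0,"ry":0,"rz":0,"grip":1},{"dx":0.108,"dy":0.031,"dz":0.089,"rx":0,"ry":0,"rz":0,"grip":1},{"dx":0.1396,"dy":0.04,"dz":0.1037,"rx":0,"ry":0,"rz":0,"grip":1}]'
python3 -m creep '[{"dx":0.033,"dy":0.0094,"dz":0.0116,"rx":0,"ry":0,"rz":0,"grip":1},{"dx":0.0665,"dy":0.019,"dz":0.02,"rx":0,"ry":0,"rz":0,"grip":1},{"dx":0.101,"dy":0.029,"dz":0.0247,"rx":0,"ry":0,"rz":0,"grip":1},{"dx":0.1354,"dy":0.0387,"dz":0.026,"rx":0,"ry":0,"rz":0,"grip":1},{"dx":0.17,"dy":0.0486,"dz":0.024,"rx":0,"ry":0,"rz":0,"grip":1}]'
```

```text
clock: 3.9
eef_pos: [557.2, 26.5, 170.3]
tool_rot: [3.14, -0.009, -2.864]
force: [-5.4, 2.0, -4.9]
width: 24.8
gripper_force: 59.6
clock: 4.53
eef_pos: [626.7, 46.1, 180.9]
tool_rot: [3.141, -0.005, -2.864]
force: [-6.2, 1.7, 1.5]
width: 24.6
gripper_force: 59.3
```

Arc is followed with small forces; continuing to the stop.

```bash
python3 -m creep '[{"dx":0.034,"dy":0.0098,"dz":-0.0056,"rx":0,"ry":0,"rz":0,"grip":1},{"dx":0.0677,"dy":0.0194,"dz":-0.0147,"rx":0,"ry":0,"rz":0,"grip":1},{"dx":0.1,"dy":0.0287,"dz":-0.027,"rx":0,"ry":0,"rz":0,"grip":1},{"dx":0.1314,"dy":0.0376,"dz":-0.0427,"rx":0,"ry":0,"rz":0,"grip":1},{"dx":0.161,"dy":0.046,"dz":-0.0614,"rx":0,"ry":0,"rz":0,"grip":1}]'
python3 -m creep '[{"dx":0.008,"dy":0.0023,"dz":-0.005,"rx":0,"ry":0,"rz":0,"grip":1},{"dx":0.008,"dy":0.0023,"dz":-0.005,"rx":0,"ry":0,"rz":0,"grip":1},{"dx":0.008,"dy":0.0023,"dz":-0.005,"rx":0,"ry":0,"rz":0,"grip":1},{"dx":0.008,"dy":0.0023,"dz":-0.005,"rx":0,"ry":0,"rz":0,"grip":1},{"dx":0.008,"dy":0.0023,"dz":-0.005,"rx":0,"ry":0,"rz":0,"grip":1}]'
```

```text
clock: 5.15
eef_pos: [693.5, 65.0, 157.1]
tool_rot: [3.141, -0.0, -2.863]
force: [-3.4, 2.4, 3.3]
width: 24.8
gripper_force: 58.8
clock: 5.78
eef_pos: [696.6, 65.9, 154.9]
tool_rot: [3.142, 0.001, -2.863]
force: [1.6, 3.8, 0.5]
width: 24.8
gripper_force: 58.8
```

```bash
python3 -m creep '[{"dx":0.005,"dy":0.0014,"dz":-0.0035,"rx":0,"ry":0,"rz":0,"grip":1},{"dx":0.01,"dy":0.0028,"dz":-0.007,"rx":0,"ry":0,"rz":0,"grip":1},{"dx":0.015,"dy":0.0043,"dz":-0.011,"rx":0,"ry":0,"rz":0,"grip":1},{"dx":0.015,"dy":0.0043,"dz":-0.011,"rx":0,"ry":0,"rz":0,"grip":1},{"dx":0.015,"dy":0.0043,"dz":-0.011,"rx":0,"ry":0,"rz":0,"grip":1}]'
python3 - <<'E'
from h import *
for n in("side","top"):
    im=get_image(n); cv2.imwrite(f"pics/{n}1.png",im[:,:,::-1])
s=cv2.imread("pics/side1.png")[90:310,170:370];t=cv2.imread("pics/top1.png")[140:280,190:350]
f=lambda a,h:cv2.convertScaleAbs(cv2.resize(a,(int(a.shape[1]*h/a.shape[0]),h),interpolation=2),alpha=1.5)
cv2.imwrite("pics/c1.png",np.hstack([f(s,400),f(t,400)])[:,:800])
E
```

```text
clock: 6.4
eef_pos: [697.8, 66.2, 153.7]
tool_rot: [3.141, -0.009, -2.864]
force: [-17.4, 0.9, 25.6]
width: 24.8
gripper_force: 60.5
```

View pics/c1.png

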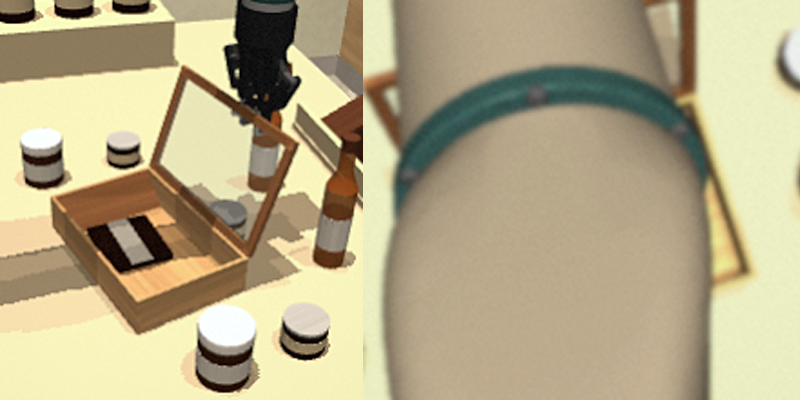

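```bash
python3 -m creep '[{"dx":-0.01,"dy":-0.003,"dz":0.007,"rx":0,"ry":0,"rz":0,"grip":0},{"dx":-0.01,"dy":-0.003,"dz":0.007,"rx":0,"ry":0,"rz":0,"grip":0},{"dx":-0.01,"dy":-0.003,"dz":0.007,"rx":0,"ry":0,"rz":0,"grip":0},{"dx":-0.01,"dy":-0.003,"dz":0.1,"rx":0,"ry":0,"rz":0,"grip":0},{"dx":-0.01,"dy":-0.003,"dz":0.24,"rx":0,"ry":0,"rz":0,"grip":0}]'
python3 -m creep '[{"dx":0,"dy":0,"dz":0.03,"rx":0,"ry":0,"rz":-0.025,"grip":0},{"dx":-0.08,"dy":-0.055,"dz":0.03,"rx":0,"ry":0,"rz":-0.052,"grip":0},{"dx":-0.18,"dy":-0.12,"dz":0.03,"rx":0,"ry":0,"rz":-0.08,"grip":0},{"dx":-0.28,"dy":-0.185,"dz":0.03,"rx":0,"ry":0,"rz":-0.108,"grip":0},{"dx":-0.386,"dy":-0.26,"dz":0.03,"rx":0,"ry":0,"rz":-0.135,"grip":0}]'
python3 -m creep '[{"dx":0,"dy":0,"dz":0,"rx":0,"ry":0,"rz":-0.028,"grip":0},{"dx":0,"dy":0,"dz":0,"rx":0,"ry":0,"rz":-0.056,"grip":0},{"dx":0,"dy":0,"dz":0,"rx":0,"ry":0,"rz":-0.084,"grip":0},{"dx":0,"dy":0,"dz":0,"rx":0,"ry":0,"rz":-0.115,"grip":0},{"dx":0,"dy":0,"dz":0,"rx":0,"ry":0,"rz":-0.115,"grip":0}]'
python3 - <<'E'
from h import *
np.set_printoptions(suppress=True,precision=2)
s=ctrl.read_state();print(s["qpos"])
w=get_image("wrist");t=get_image("top")
cv2.imwrite("pics/c2.png",cv2.convertScaleAbs(cv2.resize(np.hstack([w,t])[:,:,::-1],(800,300),interpolation=3),alpha=1.4)); cv2.imwrite("pics/w2.png",w[:,:,::-1])
E
```

```text
clock: 7.12
eef_pos: [697.0, 65.6, 244.5]
tool_rot: [3.141, -0.005, -2.863]
force: [0.0, 0.1, 0.8]
width: 42.6
gripper_force: 0.0
clock: 7.75
eef_pos: [542.9, -38.7, 257.9]
tool_rot: [-3.141, 0.0, 2.567]
force: [0.8, -0.2, 0.5]
width: 42.3
gripper_force: 0.0
clock: 8.38
eef_pos: [544.0, -38.0, 257.9]
tool_rot: [-3.141, 0.001, 1.851]
force: [0.4, -0.8, -0.3]
width: 42.7
gripper_force: 0.0
[-0.24  0.47  0.39  1.79 -0.22  0.93  0.52]
```

View pics/c2.png

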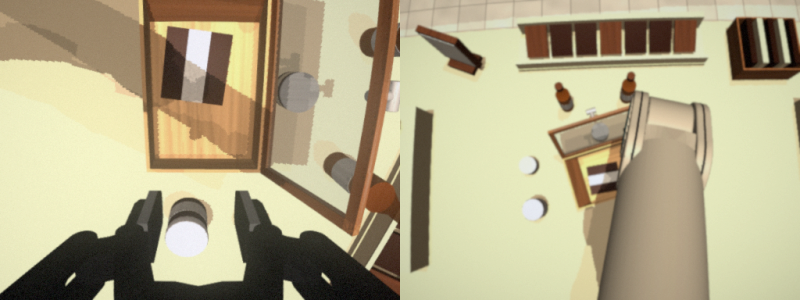

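```bash
python3 - <<'E'
from h import *
np.set_printoptions(suppress=True,precision=1)
f=1024/800
q=np.array([(170,27),(233,35),(223,106),(162,98)])*f
P=plane("wrist",q,20)[:,:2]; c=np.array([536,19]); a=.279
R=np.array([[np.cos(a),np.sin(a)],[-np.sin(a),np.cos(a)]])
print(P,(P-c)@R.T,(P.mean(0)-c)@R.T)
print("case -y corners z53",(plane("wrist",np.array([(150,170),(267,170)])*f,53)[:,:2]-c)@R.T)
E
```

```text
[[470.8  76.5]
 [554.3  90. ]
 [570.   -4.9]
 [483.9 -18. ]] [[-46.9  73.2]
 [ 37.1  63.3]
 [ 26.1 -32.4]
 [-60.2 -21.2]] [-11.   20.7]
case -y corners z53 [[ -76.3 -117.2]
 [  87.7 -116.7]]
```

```bash
python3 -m creep '[{"dx":-0.008,"dy":0,"dz":-0.14,"rx":0,"ry":0,"rz":0,"grip":0},{"dx":-0.008,"dy":0,"dz":-0.28,"rx":0,"ry":0,"rz":0,"grip":0},{"dx":-0.008,"dy":0,"dz":-0.42,"rx":0,"ry":0,"rz":0,"grip":0},{"dx":-0.008,"dy":0,"dz":-0.54,"rx":0,"ry":0,"rz":0,"grip":0},{"dx":-0.008,"dy":0,"dz":-0.605,"rx":0,"ry":0,"rz":0,"grip":0}]'
python3 -m creep '[{"dx":0,"dy":0,"dz":0,"rx":0,"ry":0,"rz":0,"grip":0},{"dx":0,"dy":0,"dz":-0.004,"rx":0,"ry":0,"rz":0,"grip":0},{"dx":0,"dy":0,"dz":-0.008,"rx":0,"ry":0,"rz":0,"grip":0},{"dx":0,"dy":0,"dz":-0.0125,"rx":0,"ry":0,"rz":0,"grip":0},{"dx":0,"dy":0,"dz":-0.0125,"rx":0,"ry":0,"rz":0,"grip":0}]'
```

```text
clock: 9.1
eef_pos: [539.4, -37.7, 13.6]
tool_rot: [-3.139, -0.002, 1.852]
force: [0.4, 0.2, 0.5]
width: 43.0
gripper_force: 0.0
clock: 9.72
eef_pos: [540.9, -37.7, 11.6]
tool_rot: [3.141, 0.0, 1.85]
force: [0.2, 0.4, 0.5]
width: 42.8
gripper_force: 0.0
```

```bash
python3 -m creep '[{"dx":0,"dy":0,"dz":-0.003,"rx":0,"ry":0,"rz":0,"grip":0},{"dx":0,"dy":0,"dz":-0.006,"rx":0,"ry":0,"rz":0,"grip":0},{"dx":0,"dy":0,"dz":-0.01,"rx":0,"ry":0,"rz":0,"grip":0},{"dx":0,"dy":0,"dz":-0.0125,"rx":0,"ry":0,"rz":0,"grip":0},{"dx":0,"dy":0,"dz":-0.0125,"rx":0,"ry":0,"rz":0,"grip":0}]'
```

```text
clock: 10.35
eef_pos: [540.5, -37.8, 6.2]
tool_rot: [-3.141, -0.0, 1.849]
force: [-0.3, -0.2, 1.6]
width: 42.7
gripper_force: 0.6
```

```bash
python3 -m creep '[{"dx":-0.0055,"dy":0.0192,"dz":0.002,"rx":0,"ry":0,"rz":0,"grip":0},{"dx":-0.011,"dy":0.0384,"dz":0.002,"rx":0,"ry":0,"rz":0,"grip":0},{"dx":-0.0165,"dy":0.0577,"dz":0.002,"rx":0,"ry":0,"rz":0,"grip":0},{"dx":-0.022,"dy":0.077,"dz":0.002,"rx":0,"ry":0,"rz":0,"grip":0},{"dx":-0.0275,"dy":0.096,"dz":0.002,"rx":0,"ry":0,"rz":0,"grip":0}]'
python3 -m creep '[{"dx":-0.0055,"dy":0.0192,"dz":0,"rx":0,"ry":0,"rz":0,"grip":0},{"dx":-0.011,"dy":0.0384,"dz":0,"rx":0,"ry":0,"rz":0,"grip":0},{"dx":-0.0165,"dy":0.0577,"dz":0,"rx":0,"ry":0,"rz":0,"grip":0},{"dx":-0.022,"dy":0.077,"dz":0,"rx":0,"ry":0,"rz":0,"grip":0},{"dx":-0.0275,"dy":0.096,"dz":0,"rx":0,"ry":0,"rz":0,"grip":0}]'
```

```text
clock: 10.98
eef_pos: [530.1, -0.4, 7.2]
tool_rot: [3.141, 0.002, 1.848]
force: [1.0, -3.9, -0.7]
width: 42.9
gripper_force: 1.9
clock: 11.6
eef_pos: [518.3, 39.9, 7.0]
tool_rot: [-3.141, -0.001, 1.85]
force: [0.2, -2.1, -1.2]
width: 42.9
gripper_force: 0.6
```

```bash
python3 -m creep '[{"dx":-0.0034,"dy":0.012,"dz":0,"rx":0,"ry":0,"rz":0,"grip":0},{"dx":-0.0069,"dy":0.024,"dz":0,"rx":0,"ry":0,"rz":0,"grip":0},{"dx":-0.0103,"dy":0.036,"dz":0,"rx":0,"ry":0,"rz":0,"grip":0},{"dx":-0.0138,"dy":0.048,"dz":0,"rx":0,"ry":0,"rz":0,"grip":0},{"dx":-0.0172,"dy":0.06,"dz":0,"rx":0,"ry":0,"rz":0,"grip":0}]'
python3 - <<'E'
from h import *
w=get_image("wrist");s=get_image("side")[130:270,170:350]
s=cv2.resize(s,(494,384),interpolation=2)
cv2.imwrite("pics/c3.png",cv2.convertScaleAbs(cv2.resize(np.hstack([w,s])[:,:,::-1],(800,305),interpolation=3),alpha=1.4))
E
```

```text
clock: 12.22
eef_pos: [511.7, 63.2, 7.0]
tool_rot: [-3.142, 0.0, 1.849]
force: [0.3, -1.2, -1.0]
width: 42.9
gripper_force: 0.7
```

View pics/c3.png

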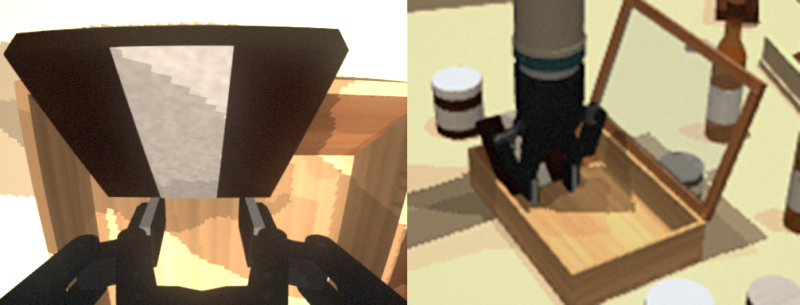

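```bash
python3 -m creep '[{"dx":-0.0014,"dy":0.005,"dz":0,"rx":0,"ry":0,"rz":0,"grip":0},{"dx":-0.0028,"dy":0.01,"dz":0,"rx":0,"ry":0,"rz":0,"grip":0},{"dx":-0.0042,"dy":0.015,"dz":0,"rx":0,"ry":0,"rz":0,"grip":0},{"dx":-0.0056,"dy":0.02,"dz":0,"rx":0,"ry":0,"rz":0,"grip":0},{"dx":-0.006,"dy":0.0215,"dz":0,"rx":0,"ry":0,"rz":0,"grip":0}]'
python3 -m creep '[{"dx":-0.0007,"dy":0.0025,"dz":0,"rx":0,"ry":0,"rz":0,"grip":0},{"dx":-0.0007,"dy":0.0025,"dz":0,"rx":0,"ry":0,"rz":0,"grip":0},{"dx":-0.0014,"dy":0.005,"dz":0,"rx":0,"ry":0,"rz":0,"grip":0},{"dx":-0.0014,"dy":0.005,"dz":0,"rx":0,"ry":0,"rz":0,"grip":0},{"dx":-0.0014,"dy":0.005,"dz":0,"rx":0,"ry":0,"rz":0,"grip":0}]'
```

```text
clock: 12.95
eef_pos: [509.3, 71.7, 7.0]
tool_rot: [3.142, -0.0, 1.849]
force: [1.1, -1.5, -0.7]
width: 42.8
gripper_force: 0.7
clock: 13.58
eef_pos: [508.7, 73.7, 7.0]
tool_rot: [-3.141, -0.0, 1.849]
force: [0.3, -0.2, -1.4]
width: 42.7
gripper_force: 0.5
```

```bash
python3 -m creep '[{"dx":-0.0007,"dy":0.0025,"dz":0,"rx":0,"ry":0,"rz":0,"grip":0},{"dx":-0.0007,"dy":0.0025,"dz":0,"rx":0,"ry":0,"rz":0,"grip":0},{"dx":-0.0014,"dy":0.005,"dz":0,"rx":0,"ry":0,"rz":0,"grip":0},{"dx":-0.0014,"dy":0.005,"dz":0,"rx":0,"ry":0,"rz":0,"grip":0},{"dx":-0.0014,"dy":0.005,"dz":0,"rx":0,"ry":0,"rz":0,"grip":0}]'
python3 - <<'E'
from h import *
w=get_image("wrist")
cv2.imwrite("pics/c4.png",w[:,:,::-1])
E
```

```text
clock: 14.2
eef_pos: [508.4, 75.1, 7.1]
tool_rot: [3.141, 0.001, 1.849]
force: [0.8, -4.0, -1.0]
width: 42.7
gripper_force: 1.6
```

View pics/c4.png

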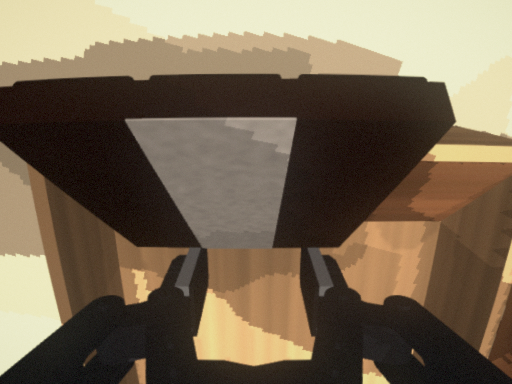

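```bash
python3 -m creep '[{"dx":0.004,"dy":-0.015,"dz":0,"rx":0,"ry":0,"rz":0,"grip":0},{"dx":0.017,"dy":-0.06,"dz":0,"rx":0,"ry":0,"rz":0,"grip":0},{"dx":0.017,"dy":-0.06,"dz":0.15,"rx":0,"ry":0,"rz":0,"grip":0},{"dx":0.017,"dy":-0.06,"dz":0.3,"rx":0,"ry":0,"rz":0,"grip":0},{"dx":0.017,"dy":-0.06,"dz":0.45,"rx":0,"ry":0,"rz":0,"grip":0}]'
python3 -m creep '[{"dx":-0.035,"dy":0.1,"dz":0,"rx":0,"ry":0,"rz":0,"grip":0},{"dx":-0.07,"dy":0.21,"dz":0,"rx":0,"ry":0,"rz":0,"grip":0},{"dx":-0.1035,"dy":0.3175,"dz":0,"rx":0,"ry":0,"rz":0,"grip":0},{"dx":-0.1035,"dy":0.3175,"dz":0,"rx":0,"ry":0,"rz":0,"grip":0},{"dx":-0.1035,"dy":0.3175,"dz":0,"rx":0,"ry":0,"rz":0,"grip":0}]'
python3 - <<'E'
from h import *
# tablet upper face-side edge: segment dark carton in side view, from the side camera
s=get_image("side");w=get_image("wrist");cv2.imwrite("pics/s5.png",s[:,:,::-1]);cv2.imwrite("pics/w5.png",w[:,:,::-1])
m=((w.max(2)<70)*255).astype(np.uint8)
n,l,st,ce=cv2.connectedComponentsWithStats(m);print([ (r[:4].tolist(),int(r[4])) for r in st[1:] if r[4]>300])
c=get_calibration("wrist");T=np.linalg.inv(np.array(c["world_from_camera"]))
a=.279;ex=np.array([np.cos(a),np.sin(a),0]);ey=np.array([-np.sin(a),np.cos(a),0]);o=np.array([536,19,0])
k=lambda x,y,z:o+x*ex+y*ey+[0,0,z]
P=np.array([k(-61,142.7,81.5),k(27,142.7,81.5),k(-61,133.5,89.2),k(27,133.5,89.2),k(-75,122.5,53),k(75,122.5,53)])
print(cv2.projectPoints(P,cv2.Rodrigues(T[:3,:3])[0],T[:3,3],np.array(c["mtx"]),np.array(c["distortion"]))[0].reshape(-1,2).round())
E
```

```text
clock: 14.88
eef_pos: [514.9, 50.3, 188.9]
tool_rot: [-3.141, 0.0, 1.848]
force: [0.5, -0.2, -0.4]
width: 42.7
gripper_force: 0.0
clock: 15.5
eef_pos: [474.0, 177.3, 187.2]
tool_rot: [3.141, 0.001, 1.848]
force: [-0.4, -0.7, -0.8]
width: 42.8
gripper_force: 0.0
[([0, 219, 512, 165], 35885), ([360, 231, 152, 98], 1397), ([470, 244, 35, 35], 403)]
[[197. 224.]
 [309. 224.]
 [196. 239.]
 [310. 239.]
 [188. 233.]
 [357. 232.]]
```

```bash
python3 - <<'E'
import cv2,numpy as np
w=cv2.imread("pics/w5.png")
for r in (216,220,224,230,238): print(r,w[r,150:340:8].max(1).tolist())
for c in (220,250,280): print(c,w[205:262:3,c].max(1).tolist())
E
```

```text
216 [172, 173, 175, 174, 173, 81, 79, 74, 74, 77, 76, 78, 76, 75, 77, 73, 77, 77, 68, 77, 78, 78, 79, 78]
220 [172, 172, 174, 172, 173, 80, 81, 79, 75, 75, 72, 72, 71, 73, 75, 71, 73, 72, 70, 71, 71, 76, 69, 72]
224 [174, 175, 173, 174, 173, 79, 60, 56, 53, 48, 61, 50, 50, 54, 51, 74, 51, 53, 47, 46, 74, 75, 73, 74]
230 [174, 174, 171, 176, 125, 104, 43, 40, 38, 38, 36, 32, 37, 37, 35, 40, 40, 37, 34, 35, 80, 91, 90, 92]
238 [173, 173, 173, 174, 171, 73, 41, 42, 39, 36, 37, 88, 91, 94, 89, 68, 32, 33, 33, 30, 64, 66, 67, 67]
220 [100, 98, 73, 79, 73, 73, 74, 39, 41, 40, 38, 43, 37, 43, 41, 43, 44, 44, 45]
250 [103, 99, 68, 77, 75, 71, 68, 41, 39, 36, 42, 88, 97, 109, 145, 142, 144, 142, 143]
280 [100, 100, 77, 76, 77, 72, 69, 38, 38, 36, 35, 30, 36, 40, 42, 37, 45, 44, 44]
```

```bash
python3 -m creep '[{"dx":0,"dy":0,"dz":-0.12,"rx":0,"ry":0,"rz":0,"grip":0},{"dx":0,"dy":0,"dz":-0.24,"rx":0,"ry":0,"rz":0,"grip":0},{"dx":0,"dy":0,"dz":-0.305,"rx":0,"ry":0,"rz":0,"grip":0},{"dx":0.004,"dy":-0.0144,"dz":-0.305,"rx":0,"ry":0,"rz":0,"grip":0},{"dx":0.0083,"dy":-0.0288,"dz":-0.305,"rx":0,"ry":0,"rz":0,"grip":0}]'
python3 -m creep '[{"dx":0.0064,"dy":-0.0223,"dz":0.0103,"rx":0,"ry":0,"rz":0,"grip":0},{"dx":0.0102,"dy":-0.0356,"dz":0.0198,"rx":0,"ry":0,"rz":0,"grip":0},{"dx":0.0142,"dy":-0.0495,"dz":0.028,"rx":0,"ry":0,"rz":0,"grip":0},{"dx":0.0184,"dy":-0.0641,"dz":0.0355,"rx":0,"ry":0,"rz":0,"grip":0},{"dx":0.0226,"dy":-0.079,"dz":0.0418,"rx":0,"ry":0,"rz":0,"grip":0}]'
python3 - <<'E'
from h import *
s=get_image("side");cv2.imwrite("pics/s6.png",s[:,:,::-1])
cv2.imwrite("pics/c6.png",cv2.convertScaleAbs(cv2.resize(s[100:250,170:370,::-1],(800,600),interpolation=2),alpha=1.4))
E
```

```text
clock: 16.23
eef_pos: [478.2, 165.7, 66.0]
tool_rot: [3.14, 0.001, 1.847]
force: [-0.6, -0.3, 0.4]
width: 42.6
gripper_force: 0.0
clock: 16.85
eef_pos: [486.1, 135.1, 82.0]
tool_rot: [3.141, 0.0, 1.849]
force: [0.2, 0.1, 1.2]
width: 42.6
gripper_force: 0.1
```

```bash
python3 - <<'E'
from h import *
w=get_image("wrist");cv2.imwrite("pics/w6.png",w[:,:,::-1])
c=get_calibration("wrist");T=np.linalg.inv(np.array(c["world_from_camera"]))
a=.279;ex=np.array([np.cos(a),np.sin(a),0]);ey=np.array([-np.sin(a),np.cos(a),0]);o=np.array([536,19,0])
k=lambda x,y,z:o+x*ex+y*ey+[0,0,z]
for d in (45,60,65,70,75):
  f=np.radians(d);e=np.array([np.cos(f),np.sin(f)])*96;b=e+12*np.array([-np.sin(f),np.cos(f)])
  P=np.array([k(-61,81+e[0],8+e[1]),k(27,81+e[0],8+e[1]),k(-61,81+b[0],8+b[1])])
  print(d,cv2.projectPoints(P,cv2.Rodrigues(T[:3,:3])[0],T[:3,3],np.array(c["mtx"]),np.array(c["distortion"]))[0].reshape(-1,2).round().tolist())
for cc in (220,250,280): print(cc,w[180:384:5,cc].max(1).tolist())
E
```

```text
45 [[158.0, 208.0], [347.0, 207.0], [155.0, 232.0]]
60 [[153.0, 261.0], [352.0, 261.0], [152.0, 289.0]]
65 [[152.0, 281.0], [352.0, 281.0], [152.0, 308.0]]
70 [[152.0, 300.0], [352.0, 300.0], [153.0, 327.0]]
75 [[153.0, 318.0], [352.0, 318.0], [154.0, 344.0]]
220 [147, 129, 130, 127, 130, 95, 100, 93, 90, 88, 87, 110, 110, 63, 68, 69, 61, 25, 23, 25, 30, 24, 28, 29, 31, 39, 38, 48, 45, 60, 212, 214, 215, 213, 218, 213, 92, 40, 33, 33, 29]
250 [135, 129, 132, 129, 127, 85, 97, 89, 89, 89, 83, 121, 148, 61, 64, 65, 63, 26, 27, 31, 25, 26, 25, 30, 40, 40, 44, 56, 58, 61, 215, 214, 213, 214, 216, 216, 215, 119, 44, 35, 40]
280 [147, 131, 130, 131, 127, 95, 97, 92, 88, 89, 88, 117, 118, 64, 61, 68, 63, 28, 29, 25, 28, 22, 28, 25, 29, 35, 53, 56, 59, 60, 213, 215, 211, 217, 216, 215, 167, 36, 33, 46, 34]
```

```bash
python3 -m creep '[{"dx":0.0044,"dy":-0.0154,"dz":0.005,"rx":0,"ry":0,"rz":0,"grip":0},{"dx":0.0089,"dy":-0.031,"dz":0.0092,"rx":0,"ry":0,"rz":0,"grip":0},{"dx":0.0134,"dy":-0.0468,"dz":0.012,"rx":0,"ry":0,"rz":0,"grip":0},{"dx":0.0179,"dy":-0.0627,"dz":0.014,"rx":0,"ry":0,"rz":0,"grip":0},{"dx":0.0225,"dy":-0.0787,"dz":0.0145,"rx":0,"ry":0,"rz":0,"grip":0}]'
python3 -m creep '[{"dx":0,"dy":0,"dz":0,"rx":0,"ry":0,"rz":0,"grip":0},{"dx":0,"dy":0,"dz":0.15,"rx":0,"ry":0,"rz":0,"grip":0},{"dx":0,"dy":0,"dz":0.3,"rx":0,"ry":0,"rz":0,"grip":0},{"dx":-0.04,"dy":0.14,"dz":0.3,"rx":0,"ry":0,"rz":0,"grip":0},{"dx":-0.08,"dy":0.28,"dz":0.3,"rx":0,"ry":0,"rz":0,"grip":0}]'
python3 -m creep '[{"dx":-0.04,"dy":0.14,"dz":0,"rx":0,"ry":0,"rz":0,"grip":0},{"dx":-0.08,"dy":0.28,"dz":0.05,"rx":0,"ry":0,"rz":0,"grip":0},{"dx":-0.12,"dy":0.4,"dz":0.1,"rx":0,"ry":0,"rz":0,"grip":0},{"dx":-0.12,"dy":0.4,"dz":0.1,"rx":0,"ry":0,"rz":0,"grip":0},{"dx":-0.12,"dy":0.4,"dz":0.1,"rx":0,"ry":0,"rz":0,"grip":0}]'
python3 - <<'E'
from h import *
s=get_image("side")[90:310,170:370];t=get_image("top")[140:280,190:350]
f=lambda a,h:cv2.convertScaleAbs(cv2.resize(a,(int(a.shape[1]*h/a.shape[0]),h),interpolation=2),alpha=1.5)
cv2.imwrite("pics/c7.png",np.hstack([f(s,390),f(t,390)])[:,:800,::-1])
E
```

```text
clock: 17.58
eef_pos: [495.1, 103.4, 87.6]
tool_rot: [3.142, 0.0, 1.849]
force: [-0.1, 0.7, 0.5]
width: 42.9
gripper_force: 0.0
clock: 18.2
eef_pos: [463.1, 217.4, 208.7]
tool_rot: [3.139, -0.001, 1.848]
force: [0.2, 0.1, 0.1]
width: 42.5
gripper_force: 0.0
clock: 18.82
eef_pos: [414.7, 375.3, 247.2]
tool_rot: [-3.141, 0.001, 1.85]
force: [-1.0, -0.5, -0.4]
width: 43.0
gripper_force: 0.0
```

View pics/c7.png

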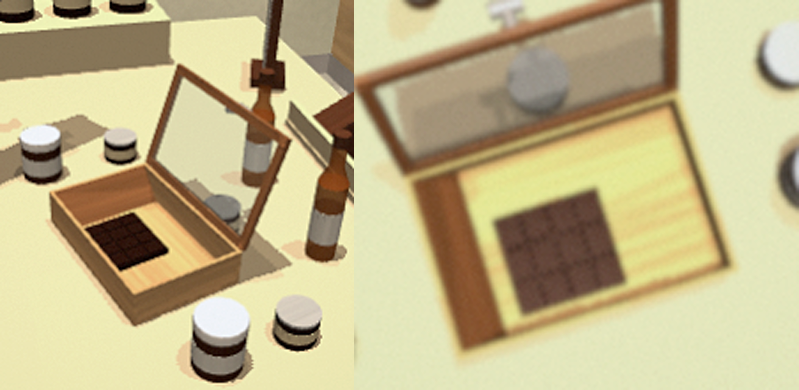

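```bash
python3 -c "
from cell import ctrl; print(ctrl.finish_job())"
```

```text
the job is handed in; nothing more can be done
None
```

The tablet lies flat on the case floor with its embossed face up, the lid is against its stop, the jars, tins and bottles were not touched, and the job was handed in at about 19 s with the gripper clear.

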